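Clamp a headlamp driver board in the sloped spring vice

ROBOT

A 6-joint arm with a two-finger parallel gripper is mounted at the origin on the work surface. World frame = base frame: x ahead of the robot, y to its left, z up, the work surface at z = 0. Lengths are in mm, angles in rad, forces in N, time in s.
With the tool pointing down it reaches from about 300 to 775 mm from the base axis. Payload 14.6 kg.
Tool frame: the origin (TCP) lies midway between the tips of the shut fingers; the grasp point (between the pads) lies 19 mm behind it; y points along the fingers, z is the direction in which the jaws open and shut, and the axes are right-handed (so a half turn about y gives the same grasp; the last joint's range is limited). The gripper opens to 94 mm and grips with 3 to 60 N. Pads are 16 mm wide; open, the fingers measure 119 mm over their backs; the gripper's body (75 mm by 177 mm) begins 78 mm behind the grasp point.
Start: joints at [-1.263, 0.3, 1.521, -0, 1.321, -0.067], TCP at [201.34, -511.812, 205.446] pointing down, gripper open.
Joint ranges: [-3.03, 3.03], [-0.79, 2.21], [0.23, 2.52], [-1.04, 4.18], [0, 3.07], [-2.55, 2.55]. Speed limits (rad/s): [2.22, 2.22, 2.57, 3.14, 3.14, 3.14].

INTERFACE

Orientations are given as [roll, pitch, yaw] about the fixed x, y, z axes, in that order (R = Rz(yaw) Ry(pitch) Rx(roll)).
In Python, from cell import manip gives the robot as it stands.
- The arm moves only by the tool play_rows, never from a script. Its argument "series" is a list of rows, each a list of 3 entries, a list of its own where there are three numbers: the shift along the tool's x, y, z in m, then the turn about the tool's y in rad, then the closure, from 0 (fully open) to 1 (shut). In form: [[[dx, dy, dz], twist, grip], ...]. A call has 1 to 20 rows; each row is the pose to reach, as a shift and turn from the pose measured when the call began, along the tool's axes at that moment; what a row does not reach only later rows make up. A row lasts 1/10 s, in which the tool goes at most 50 mm and 8.59 degrees, less where a joint would pass 70% of its speed; a pose out of reach is approached as far as the arm can. A call with a gripper value outside its range is refused whole. The fingers move at their own pace and stop on an object; "squeeze" is the grip in N (left out, the last holds). Time passes only in rows, so rows that repeat a pose let the fingers close. It gives the time, the measured TCP pose, the force and the opening at its end, in the units of the state.
- manip.read_state(): the state, without advancing time (a new reading comes with each control period).
- manip.camera(name): name is "scene" or "top" or "wrist"; returns the picture (400x640x3 uint8, red, green, blue); there is no depth.
- manip.camera_params(name): a dict with "K" (3x3 intrinsics, pixels), "rvec" (rotation vector, rad) and "tvec" (3), from world to camera coordinates, as OpenCV has them. Camera axes: x right, y down, z forward; pixel columns grow to the right and rows downward; lengths in mm; the calibration is good to about 2 mm. A picture is of the moment at which its call begins: read the wrist's pose just before it. camera_params takes no time and is no camera call; for the wrist camera it gives the pose at the moment of the call.
- manip.sign_off(): hands the job in, once; it reports no verdict.
The state is a dict: "clock": time; "joints": joint angles; "qd": joint speeds; "effort": joint torques, N m; "eef_pos": TCP position; "eef_rot": TCP orientation; "wrist_force": force on the tool from outside, world axes, zero at the start; "moment": the same for the moment, N m; "finger_gap": finger opening in mm.
Only numpy, scipy, OpenCV 4.12 (cv2) and the standard library are available. Lean on these libraries where they do the work, as an engineer would, in place of code of your own. Each camera call takes 0.05 s, during which the arm holds its last target. There are 200 camera calls.

TASK

Take the xenon bulb off the green driver board and stand it in the blue tray beside the other bulb, keeping it upright and never touching its glass. Then clamp the green board, components up and white plug uppermost, in the middle of the sloped spring vice: push its plug end up into the sprung upper jaw, lower the other end past the lip of the fixed lower jaw, and let the spring seat both edges home in their grooves. Leave the other bulb, the blue board, the lamps, carton, ring and tools where they are.

Things in the scene. Friction and masses are not known exactly. Their poses are not given: they have to be found in the camera images.
- board_center (a point): Green headlamp driver board: slab 100 mm (its x) by 64 (y) by 4 mm. The point is the slab's middle; x points to the white plug's end, z out of the component side. Stands left or right of the vice on four brass spacers, 7 mm thick, 12 mm long, at x = +-30, y = +-22 mm: underside 12 mm above the bench. Take it by its two long edges at mid-length. About 0.1 kg.
- board_plug (a point): White plug on the green board, 12 x 26 x 10 mm: its centre, at x = 31, z = 7 mm from the board's centre. Also on top: copper coil 17 mm across, 10 high at x = -31, y = 5; black capacitor 10 mm across, 12 high at x = -32, y = -12 mm. The outer 8 mm of both ends are clear.
- vice_head: Tilted head of the spring vice. Origin: where the middle of the clamped board's slab must finally lie, 118 mm above the bench. x points up the slope (30 degrees above level) from the fixed lower jaw, on the side away from the robot, to the sprung upper jaw, nearer it; y runs across the jaws, z square to the clamped board. Free room under the board to z = -20 mm, and beside its long edges.
- lower_lip (a point): Fixed lower jaw, 50 mm wide: middle of its V groove's mouth, at x = -44 mm of vice_head. Groove centred on z = 0, 6 mm deep (bottom at x = -50), 11 mm wide at the mouth, 4.8 at the bottom; jaw top at z = 10 mm, outer face at x = -63. The board must come in with its lower end lifted about 20 degrees from the head's plane, or the spacers hit this jaw.
- upper_lip (a point): Sprung upper jaw, the same section turned round: middle of its groove's mouth, at x = 38 mm of vice_head when empty (groove bottom at 44), riding up with the jaw. The board's upper edge must push the groove bottom to x = 56 mm or more for the lower edge to pass the lower lip; seated, the bottom is at 50.
- vice_jaw (a joint): Travel of the sprung upper jaw up the slope, m: 0 empty, 0.006 with the board seated, 0.022 at its stop. Spring force about 4 N at 0, 6.3 N seated, 9.5 N at 0.015, 12 N at the stop; it returns by itself. Behind this jaw the rods and springs run on to an end block at x = 119 mm of vice_head. The vice stands on a dark base 180 x 110 mm, bolted down; nothing on it is higher than 165 mm above the bench.
- bulb_center (a point): Xenon bulb standing on the middle of the green board: metal base box 36 mm (x) by 30 (y) by 30 mm high, on it a black collar 29 mm across, 6 high, then a thin glass tube; 63 mm high in all. The point is the centre of the metal base, 15 mm above its underside; z is up. The upper half of the base stands clear of the board's components. About 0.1 kg.
- bulb_glass: That bulb's glass tube, 9 mm across, 27 mm high; origin at the middle of its foot, 21 mm above the centre of the metal base. Must not be touched.
- tray_in (a point): Low blue tray for bulbs, fixed to the bench: inside 74 mm (x) by 150 mm (y), floor 4 mm above the bench, rim 11 mm above the floor. The point is the middle of the floor. The other bulb stands in its +y half; the -y half is free (its middle is at y = -37 mm).
- bulb2_center (a point): The other bulb, the same as the first, already in the tray: centre of its metal base. Leave it.
- spare_center (a point): A blue driver board of the same shape, on its spacers on the other side of the vice: middle of its slab. Leave it.
- lamp1_center (a point): Cast projector headlamp lying on the bench, 110 x 76 x 76 mm, long in its x: its centre. Leave it.
- lamp2_center (a point): A second projector headlamp, the same. Leave it.
- scissors_center (a point): Scissors with yellow handles, 170 mm long and 10 mm high, flat on the bench: the rivet. Leave them.
- carton_center (a point): Closed blue carton 130 x 90 x 36 mm: its centre. Leave it.
- driver_center (a point): Screwdriver lying on the bench between the robot and the vice, 185 mm long, 24 mm high: its middle. Leave it.
- halo_center (a point): Clear plastic halo ring, 84 mm across and 8 mm high, flat on the bench: its centre. Leave it.
Not all that is in view belongs to the job. Leave any red look-alike of the part that bears board_center alone.

How it is judged:
By the outcome, as a careful person would: the job done as asked, in the order asked, and still so for the second after the job is handed in, with the robot touching nothing.
It also fails if it takes over 64 s, if anything falls off the work surface, if the arm or the gripper's body presses on something with over 40 N, if the wrist force passes 120 N, or if a joint passes its speed limit or range.

## Working session

There is one attempt and no reset: what is moved stays moved. The work goes in short steps, Python scripts to look and compute and a tool call to move; the robot and the scene stay as the last step left them, time stands still between calls to the robot, and variables do not carry over. Pictures are saved under pics/ and viewed, about 8 in all and at most 12, crops included, and the job is handed in when it is done.

Besides the shell and the picture viewer there is one more tool, called after "Call:" as name([rows], argument=value, ...), one row to a line, values as JSON. play_rows: Moves the arm, as the interface text tells. Its arguments: {"type":"object","properties":{"series":{"type":"array","items":{"type":"array"}},"squeeze":{"type":"number"}},"required":["series"]}

```bash
ls; mkdir -p pics
python3 - <<'E'
from cell import manip
import cv2
print(manip.read_state())
for n in("scene","top"):
    im=manip.camera(n); cv2.imwrite(f"pics/{n}0.png",im[:,:,::-1]); print(n,manip.camera_params(n))
E
```

```text
pics
{'clock': 0.0, 'joints': array([-1.26260404e+00,  3.00510103e-01,  1.52158036e+00, -3.35439671e-05,
        1.32072793e+00, -6.66356757e-02]), 'qd': array([-4.22765751e-06,  6.08665202e-04,  4.29462647e-04, -4.46593630e-04,
       -2.21884575e-04,  5.30508469e-04]), 'effort': array([ 8.55446451e-04, -5.31803226e+01, -3.52739596e+01,  7.08506349e-02,
        2.42993556e-02, -1.26439249e-04]), 'eef_pos': array([ 201.250069  , -511.56591678,  204.86525168]), 'eef_rot': array([-1.57202151e+00,  4.91994461e-05, -2.76675640e+00]), 'wrist_force': array([-0.90343632, -0.30000644, -0.51078456]), 'moment': array([ 0.02393703,  0.03491378, -0.01813251]), 'finger_gap': 93.67974435408172}
scene {'K': array([[506.72745861,   0.        , 322.59766241],
       [  0.        , 506.72745861, 198.92805733],
       [  0.        ,   0.        ,   1.        ]]), 'rvec': array([ 0.88038547,  2.62693369, -0.91020957]), 'tvec': array([ 381.6441872 , -145.05717884, 1588.71082613])}
top {'K': array([[390.15514148,   0.        , 319.43894432],
       [  0.        , 390.15514148, 202.34754117],
       [  0.        ,   0.        ,   1.        ]]), 'rvec': array([ 2.16420437, -2.14406189,  0.15778245]), 'tvec': array([ -15.80457588,  489.0584853 , 1257.00936483])}
```

View pics/top0.png

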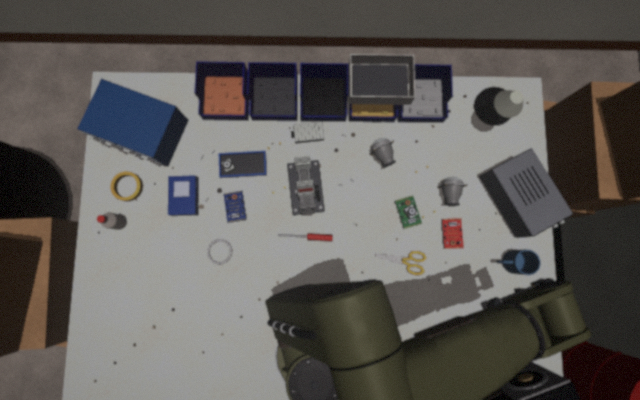

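View pics/scene0.png

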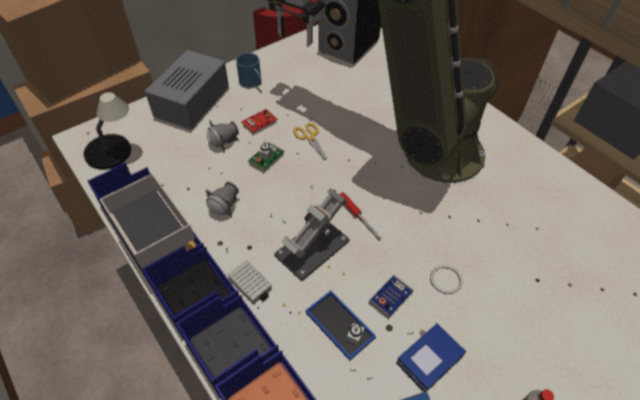

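Top view: the green board with bulb is at about (408,212), and the red look-alike is at (452,233). The vice is at (305,186), the blue spare board at (235,206), and the tray at (243,163) with bulb 2 at (228,163). The only green one is (408,212). I'll crop it to confirm and get coarse positions.

```bash
cat > h.py <<'E'
import numpy as np, cv2
from scipy.spatial.transform import Rotation as Rn
from cell import manip
def cast(p,uv,h):
    R=cv2.Rodrigues(np.array(p["rvec"]))[0]; t=np.array(p["tvec"]).ravel()
    c=-R.T@t; d=R.T@np.linalg.inv(p["K"])@np.array([uv[0],uv[1],1.])
    return c+d*(h-c[2])/d[2]
def proj(p,X):
    return cv2.projectPoints(np.array(X,float).reshape(-1,1,3),p["rvec"],p["tvec"],p["K"],None)[0].reshape(-1,2)
def pose():
    s=manip.read_state(); return s,np.array(s["eef_pos"]),Rn.from_euler("xyz",s["eef_rot"])
def shot(name,f):
    p=manip.camera_params(name); im=manip.camera(name)[:,:,::-1].copy(); cv2.imwrite(f"pics/{f}.png",im); np.save(f"pics/{f}.npy",p,allow_pickle=True); return p,im
def load(f): return np.load(f"pics/{f}.npy",allow_pickle=True).item(),cv2.imread(f"pics/{f}.png")
E
python3 - <<'E'
from h import *
p=manip.camera_params("top"); im=cv2.imread("pics/top0.png")
for n,uv,h in [("board",(408,212),14),("red",(452,233),14),("vice",(305,186),60),("base",(305,186),5),("spare",(235,206),14),("tray",(243,163),4),("bulb2",(228,163),30),("trayfree",(255,164),4)]:
    print(n,cast(p,uv,h).round())
s,P,R=pose(); print(R.as_matrix().round(3))
w=manip.camera_params("wrist"); Rw=cv2.Rodrigues(w["rvec"])[0]; c=-Rw.T@w["tvec"]
print("wrist K",w["K"].round(1).tolist(),"cam in tool",(R.inv().apply(c-P)).round(1),"\n",(Rw@R.as_matrix()).round(3))
a=cv2.resize(im[180:260,370:480],None,fx=5,fy=5,interpolation=cv2.INTER_CUBIC)
cv2.imwrite("pics/crop0.png",a)
E
```

```text
board [ 462. -309.   14.]
red [ 393. -454.   14.]
vice [539.  36.  60.]
base [549.  38.   5.]
spare [477. 271.  14.]
tray [627. 252.   4.]
bulb2 [620. 297.  30.]
trayfree [624. 210.   4.]
[[-0.931 -0.     0.366]
 [-0.366  0.001 -0.931]
 [-0.    -1.    -0.001]]
wrist K [[356.4, 0.0, 314.3], [0.0, 356.4, 195.8], [0.0, 0.0, 1.0]] cam in tool [-8.540e+01 -1.794e+02 -1.000e-01] 
 [[ 0.001 -0.002  1.   ]
 [ 0.958 -0.288 -0.001]
 [ 0.288  0.958  0.001]]
```

View pics/crop0.png

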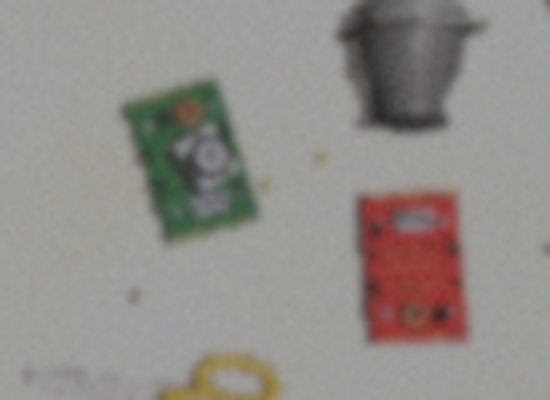

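Confirmed: the crop shows the green board with the bulb in the middle, the white plug at the near (robot) end, and the coil and capacitor at the far end. The red one on the right, with no bulb, is the look-alike, so I leave it alone. Next I move over the green board for a close look.

Call:
play_rows([
  [[-0.317,0.04,-0.093],0,0],
  [[-0.317,0.04,-0.093],0,0],
  [[-0.317,0.04,-0.093],0,0],
  [[-0.317,0.04,-0.093],0,0],
  [[-0.317,0.04,-0.093],0,0],
  [[-0.317,0.04,-0.093],0,0],
  [[-0.317,0.04,-0.093],0,0],
  [[-0.317,0.04,-0.093],0,0],
  [[-0.317,0.04,-0.093],0,0],
  [[-0.317,0.04,-0.093],0,0],
  [[-0.317,0.04,-0.093],0,0],
])

```text
clock: 1.2
eef_pos: [461.5, -309.8, 165.3]
eef_rot: [-1.572, 0.0, -2.768]
wrist_force: [-0.5, -0.6, -0.3]
finger_gap: 94.1
```

Run:
```python
from h import *
s,P,R=pose(); print(s["clock"],P.round(1),np.array(s["eef_rot"]).round(4))
p,im=shot("wrist","w1")
```

```text
1.2 [ 461.5 -309.8  165.3] [-1.5716e+00  1.0000e-04 -2.7683e+00]
```

View pics/w1.png

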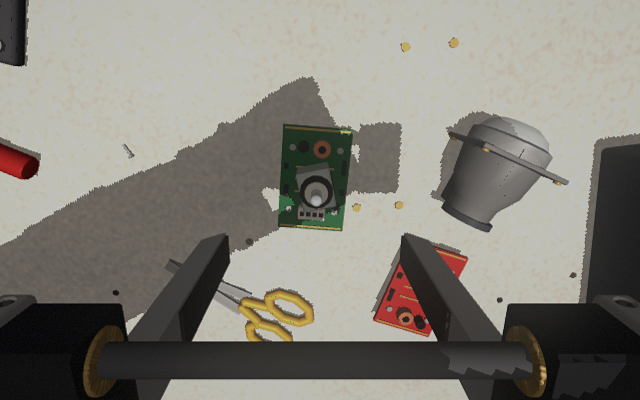

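The wrist view shows the board with corners at about (285,124), (352,130), (342,231) and (279,226). The bulb collar is at (317,194), and the base looks rotated relative to the board. I'll measure the board and enlarge the bulb.

Run:
```python
from h import *
p,im=load("w1")
hsv=cv2.cvtColor(im,cv2.COLOR_BGR2HSV)
m=cv2.inRange(hsv,(45,80,30),(90,255,255)); m[:, :230]=0; m[250:]=0
m=cv2.morphologyEx(m,cv2.MORPH_CLOSE,np.ones((9,9)))
c=max(cv2.findContours(m,0,2)[0],key=cv2.contourArea); 
hull=cv2.convexHull(c).reshape(-1,2)
W=np.array([cast(p,q,16)[:2] for q in hull],np.float32)
r=cv2.minAreaRect(W); print("board rect",r,cv2.boxPoints(r).round(1).tolist())
for f in (0.02,0.04): print(cv2.approxPolyDP(hull,f*cv2.arcLength(hull,True),True).reshape(-1,2).tolist())
a=im[110:245,255:375]; cv2.imwrite("pics/crop1.png",cv2.resize(a,None,fx=4.4,fy=4.4,interpolation=cv2.INTER_CUBIC))
```

```text
board rect ((463.63726806640625, -308.37420654296875), (99.71099090576172, 63.29597091674805), 16.769947052001953) [[406.79998779296875, -292.5], [425.0, -353.1000061035156], [520.5, -324.29998779296875], [502.20001220703125, -263.70001220703125]]
[[283, 125], [352, 130], [341, 230], [278, 225]]
[[283, 125], [352, 130], [341, 230], [278, 225]]
```

View pics/crop1.png

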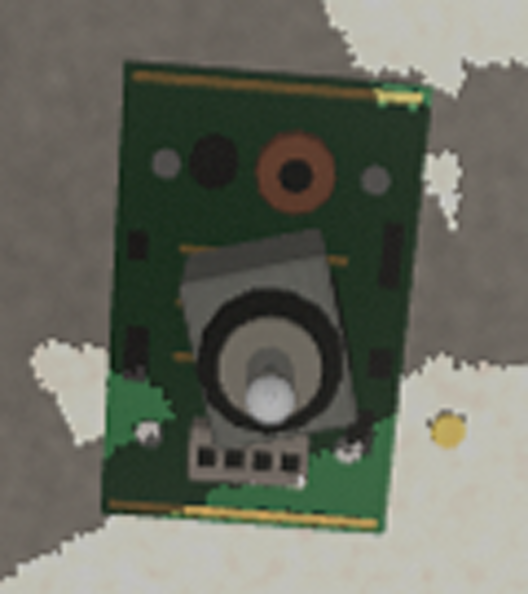

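Run:
```python
from h import *
p,im=load("w1")
q=np.array([(183,287),(328,260),(356,418),(212,443)])/4.4+[255,110]
W=np.array([cast(p,x,46)[:2] for x in q]); print(W.round(1),W.mean(0).round(1))
for i in range(4):
    d=W[(i+1)%4]-W[i]; print(np.linalg.norm(d).round(1),np.degrees(np.arctan2(d[1],d[0])).round(1))
print("collar",cast(p,np.array([271,362])/4.4+[255,110],52).round(1))
# tool zero: current tool axes
s,P,R=pose(); print(R.as_matrix().round(3))
b=np.array([463.6,-308.4]); 
x=R.as_matrix()[:,0];print("tool x yaw",np.degrees(np.arctan2(x[1],x[0])))
print("board in bulb offset",(W.mean(0)-b).round(1))
```

```text
[[ 469.  -290.7]
 [ 484.3 -315.1]
 [ 456.4 -332.5]
 [ 440.9 -307.5]] [ 462.6 -311.5]
28.8 -57.9
32.9 -148.1
29.4 121.7
32.7 30.8
collar [ 462.7 -311.7   52. ]
[[-0.931 -0.     0.365]
 [-0.365  0.001 -0.931]
 [-0.    -1.    -0.001]]
tool x yaw -158.6140936180119
board in bulb offset [-1.  -3.1]
```

Call:
play_rows([
  [[0,0.03,0.002],-0.1,0],
  [[0,0.06,0.002],-0.178,0],
  [[0,0.08,0.002],-0.178,0],
  [[0,0.1,0.002],-0.178,0],
  [[0,0.12,0.002],-0.178,0],
  [[0,0.133,0.002],-0.178,0],
  [[0,0.133,0.002],-0.178,0],
  [[0,0.133,0.002],-0.178,0],
])

```text
clock: 2.05
eef_pos: [462.4, -311.9, 32.9]
eef_rot: [-1.571, 0.0, -2.591]
wrist_force: [0.1, 0.8, 1.0]
finger_gap: 93.7
```

Run:
```python
from h import *
s,P,R=pose(); print(P,s["eef_rot"],s["wrist_force"].round(2)); x=R.as_matrix(); print(x.round(3),np.degrees(np.arctan2(x[1,2],x[0,2])))
```

```text
[ 462.3712281  -311.94363015   32.89383303] [-1.57097866e+00  4.94740863e-04 -2.59067815e+00] [0.05 0.81 1.03]
[[-0.852  0.     0.523]
 [-0.523  0.    -0.852]
 [-0.    -1.    -0.   ]] -58.43491882132836
```

Call:
play_rows([
  [[0,0,0],0,0.5],
  [[0,0,0],0,1],
  [[0,0,0],0,1],
  [[0,0,0],0,1],
  [[0,0,0],0,1],
  [[0,0,0],0,1],
  [[0,0,0],0,1],
  [[0,0,0],0,1],
], squeeze=20)

```text
clock: 2.85
eef_pos: [462.4, -312.0, 32.9]
eef_rot: [-1.571, 0.0, -2.591]
wrist_force: [-0.1, -0.6, 0.8]
finger_gap: 33.4
```

Call:
play_rows([
  [[0,0,0],0,1],
  [[0,0,0],0,1],
  [[0,0,0],0,1],
])

```text
clock: 3.15
eef_pos: [462.3, -311.9, 32.9]
eef_rot: [-1.571, 0.0, -2.591]
wrist_force: [-0.0, 1.1, 0.6]
finger_gap: 29.6
```

Gripped at 29.6 mm. Lift straight up first, then traverse high over to the tray.

Call:
play_rows([
  [[0,-0.04,0],0,1],
  [[0,-0.08,0],0,1],
  [[0,-0.12,0],0,1],
  [[0,-0.16,0],0,1],
  [[-0.03,-0.187,-0.03],0,1],
  [[-0.065,-0.187,-0.06],0,1],
  [[-0.1,-0.187,-0.093],0,1],
  [[-0.135,-0.187,-0.126],0,1],
  [[-0.17,-0.187,-0.159],0,1],
  [[-0.205,-0.187,-0.192],0,1],
  [[-0.24,-0.187,-0.225],0,1],
  [[-0.275,-0.187,-0.257],0,1],
  [[-0.31,-0.187,-0.29],0,1],
  [[-0.345,-0.187,-0.322],0,1],
  [[-0.37,-0.187,-0.345],0,1],
  [[-0.38,-0.187,-0.355],0,1],
  [[-0.38,-0.187,-0.355],0,1],
  [[-0.38,-0.187,-0.355],0,1],
  [[-0.38,-0.187,-0.355],0,1],
])

```text
clock: 5.05
eef_pos: [600.2, 187.9, 220.4]
eef_rot: [-1.571, 0.001, -2.592]
wrist_force: [-0.1, -0.3, -0.4]
finger_gap: 29.4
```

Run:
```python
from h import *
s,P,R=pose(); print(s["clock"],P.round(1),s["joints"].round(2),s["finger_gap"]); 
p,im=shot("wrist","w2")
```

```text
5.05 [600.2 187.9 220.4] [0.24 0.47 1.25 0.   1.42 1.27] 29.358243148773187
```

View pics/w2.png

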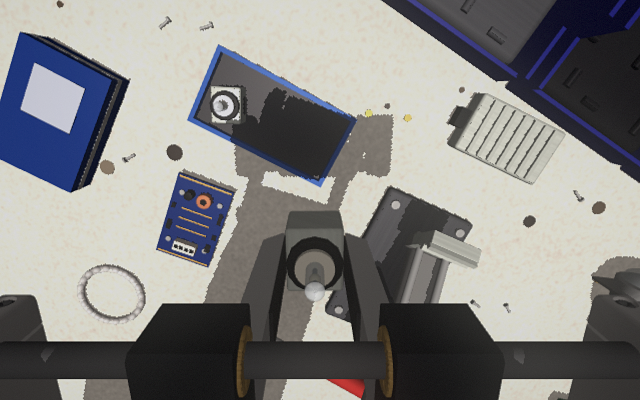

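The tray rim corners are at about (221,45), (355,117), (321,186) and (189,121), with bulb 2 at (224,104) in the left half. The free half is to the right. The blue spare board is at (197,217) and the vice at (420,250).

Run:
```python
from h import *
p,im=load("w2"); s,P,R=pose(); M=R.as_matrix()
c=np.array([cast(p,q,15)[:2] for q in [(221,45),(355,117),(321,186),(189,121)]]); print(c.round(1),c.mean(0))
m=cv2.inRange(cv2.cvtColor(im,cv2.COLOR_BGR2HSV),(100,120,90),(125,255,255)); x=np.zeros_like(m); x[40:192,185:360]=m[40:192,185:360]
ys,xs=np.nonzero(x); r=cv2.minAreaRect(np.array([cast(p,q,15)[:2] for q in zip(xs,ys)],np.float32)); print(r)
b2=cast(p,(224,104),52); print("bulb2",b2)
C=np.array(r[0]); L=(c[0]+c[3])/2-(c[1]+c[2])/2; y=L/np.linalg.norm(L); T=C-37*y; print("ydir",y,"target",T)
d=np.array([*T,21.5])-P; print((M.T@d/1000).round(4))
```

```text
[[660.2 333.2]
 [671.2 180.1]
 [588.2 171.1]
 [575.9 328. ]] [623.90083563 253.12044113]
((586.3721923828125, 251.600830078125), (157.9850311279297, 158.91610717773438), 4.259564399719238)
bulb2 [616.83016194 297.47836598  52.        ]
ydir [-0.07470713  0.99720552] target [589.13635632 214.70422593]
[-0.0043  0.199  -0.0286]
```

Call:
play_rows([
  [[-0.037,0.02,-0.01],0,1],
  [[-0.037,0.06,-0.01],0,1],
  [[-0.037,0.1,-0.01],0,1],
  [[-0.037,0.14,-0.01],0,1],
  [[-0.037,0.17,-0.01],0,1],
  [[-0.037,0.19,-0.01],0,1],
  [[-0.037,0.194,-0.01],0,1],
  [[-0.037,0.197,-0.01],0,1],
  [[-0.037,0.199,-0.01],0,1],
  [[-0.037,0.199,-0.01],0,1],
  [[-0.037,0.199,-0.01],0,1],
])

```text
clock: 6.2
eef_pos: [627.1, 215.9, 22.5]
eef_rot: [-1.571, 0.002, -2.592]
wrist_force: [-0.1, 0.8, -1.0]
finger_gap: 29.9
```

Call:
play_rows([
  [[0,0.001,0],0,1],
  [[0,0.0015,0],0,1],
  [[0,0.002,0],0,1],
  [[0,0.002,0],0,1],
])

```text
clock: 6.6
eef_pos: [627.3, 216.0, 21.0]
eef_rot: [-1.57, 0.003, -2.592]
wrist_force: [-1.1, -0.4, 4.7]
finger_gap: 29.8
```

Call:
play_rows([
  [[0,0,0],0,0.42],
  [[0,0,0],0,0.42],
  [[0,0,0],0,0.42],
  [[0,0,0],0,0.42],
  [[0,-0.02,0],0,0.42],
  [[0,-0.06,0],0,0.42],
  [[0,-0.11,0],0,0.42],
  [[0,-0.16,0],0,0.42],
  [[0,-0.2,0],0,0.2],
  [[0.03,-0.24,0.02],0,0],
  [[0.07,-0.24,0.046],0,0],
  [[0.11,-0.24,0.073],0,0],
  [[0.15,-0.24,0.1],0,0],
  [[0.162,-0.24,0.107],0,0],
  [[0.162,-0.24,0.107],0,0],
  [[0.162,-0.24,0.107],0,0],
])

```text
clock: 8.2
eef_pos: [544.8, 40.6, 260.7]
eef_rot: [-1.57, 0.003, -2.592]
wrist_force: [0.6, 0.3, -0.9]
finger_gap: 93.8
```

Run:
```python
from h import *
s,P,R=pose(); print(s["clock"],P.round(1),s["joints"].round(2),s["finger_gap"]); 
p,im=shot("wrist","w3"); p2,i2=shot("scene","s3")
a=im.copy()
b=cv2.resize(i2[170:290,260:440],None,fx=3.55,fy=3.55,interpolation=cv2.INTER_CUBIC)[:250] 
cv2.imwrite("pics/v3.png",im)
```

```text
8.2 [544.8  40.6 260.7] [0.01 0.25 1.45 0.   1.43 1.03] 93.8341460467689
```

View pics/v3.png

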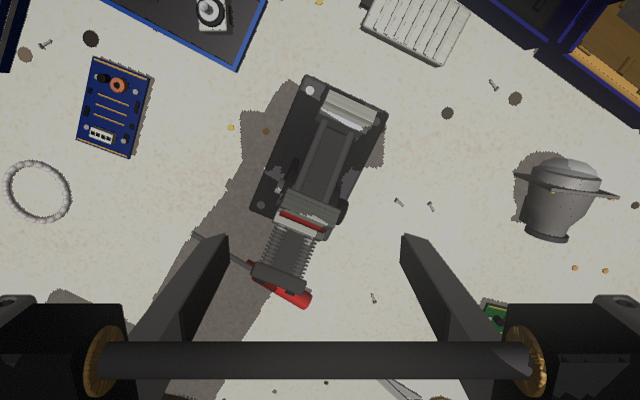

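Run:
```python
from h import *
p,im=load("w3")
cv2.imwrite("pics/crop3.png",cv2.resize(im[70:300,235:400],None,fx=2.6*1.33*.75*1,fy=2.6,interpolation=cv2.INTER_CUBIC))
```

```text
(no output)
```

View pics/crop3.png

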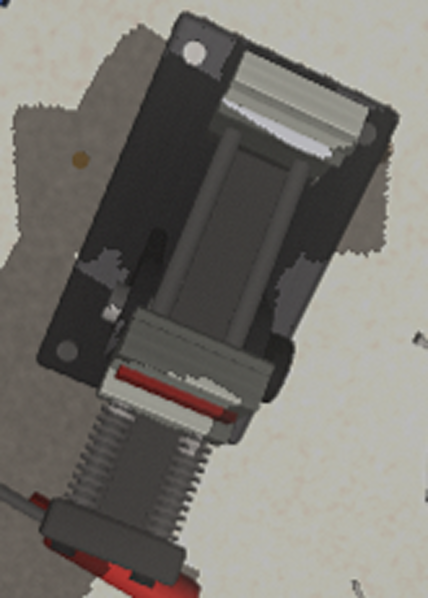

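Run:
```python
from h import *
p,im=load("w3")
def C(u,h): return cast(p,np.array(u)/2.593+[235,70],h)
c,s_=np.cos(np.pi/6),.5
def hz(x,z): return 118+x*s_+z*c
def hor(x,z): return x*c-z*s_   # toward robot
E=[("lowout",(240,50),(370,112),-63,10),("lowin",(223,95),(351,154),-44,10),("upin",(133,308),(277,365),38,10)]
for n,a,b,x,z in E:
    A,B=C(a,hz(x,z)),C(b,hz(x,z)); m=(A+B)/2; d=A-B
    print(n,A.round(1),B.round(1),"len",np.linalg.norm(d).round(1),"yaw of y",np.degrees(np.arctan2(d[1],d[0])).round(1),"mid",m.round(1),"hor",round(hor(x,z),1))
b=[C(q,8) for q in [(182,13),(398,118),(40,360)]]; print(np.round(b,1))
for i,j in((0,1),(0,2)):
    d=b[j]-b[i]; print("base",np.linalg.norm(d).round(1),np.degrees(np.arctan2(d[1],d[0])).round(1))
```

```text
lowout [624.1  74.   95.2] [630.5  22.1  95.2] len 52.3 yaw of y 97.0 mid [627.3  48.   95.2] hor -59.6
lowin [607.9  71.3 104.7] [614.4  21.3 104.7] len 50.5 yaw of y 97.4 mid [611.2  46.3 104.7] hor -43.1
upin [535.4  62.4 145.7] [543.4  11.  145.7] len 52.0 yaw of y 98.9 mid [539.4  36.7 145.7] hor 27.9
[[625.8 101.5   8. ]
 [638.3  -6.3   8. ]
 [450.2  77.7   8. ]]
base 108.5 -83.4
base 177.2 -172.3
```

Jaw edges give a vice origin of about (568, 40.4, 118) mm, with the slope pointing at 187.4° in plan; three edges agree within 1.5 mm. Now back above the board, with the twist lined up to its edges.

Call:
play_rows([
  [[0.03,0,0.03],0.05,0],
  [[0.065,0,0.065],0.1,0],
  [[0.1,0,0.1],0.15,0],
  [[0.135,0.02,0.135],0.2,0],
  [[0.17,0.05,0.17],0.258,0],
  [[0.205,0.08,0.205],0.258,0],
  [[0.24,0.1,0.24],0.258,0],
  [[0.252,0.11,0.255],0.258,0],
  [[0.252,0.11,0.255],0.258,0],
  [[0.252,0.11,0.255],0.258,0],
  [[0.252,0.11,0.255],0.258,0],
])

```text
clock: 9.4
eef_pos: [464.7, -306.8, 150.2]
eef_rot: [-1.571, 0.003, -2.847]
wrist_force: [-0.2, 0.0, 0.0]
finger_gap: 94.2
```

Run:
```python
from h import *
s,P,R=pose(); M=R.as_matrix(); print(s["clock"],P.round(1),"z yaw",np.degrees(np.arctan2(M[1,2],M[0,2])))
p,im=shot("wrist","w4")
m=cv2.inRange(cv2.cvtColor(im,cv2.COLOR_BGR2HSV),(45,80,30),(90,255,255)); m[:, :230]=0; m[:,420:]=0; m[300:]=0
m=cv2.morphologyEx(m,cv2.MORPH_CLOSE,np.ones((9,9)))
c=max(cv2.findContours(m,0,2)[0],key=cv2.contourArea); hull=cv2.convexHull(c).reshape(-1,2)
r=cv2.minAreaRect(np.array([cast(p,q,16)[:2] for q in hull],np.float32)); print(r)
print((M.T@(np.array([*r[0],4.5])-P)/1000).round(4))
```

```text
9.4 [ 464.7 -306.8  150.2] z yaw -73.14590731140336
((463.6741638183594, -308.2196044921875), (98.28153991699219, 63.072998046875), 16.812894821166992)
[0.0018 0.1457 0.0011]
```

Call:
play_rows([
  [[0.001,0.04,0.001],0,0],
  [[0.002,0.08,0.001],0,0],
  [[0.002,0.115,0.001],0,0],
  [[0.002,0.135,0.001],0,0],
  [[0.002,0.145,0.001],0,0],
  [[0.002,0.145,0.001],0,0],
  [[0.002,0.145,0.001],0,0.2],
  [[0.002,0.145,0.001],0,1],
  [[0.002,0.145,0.001],0,1],
  [[0.002,0.145,0.001],0,1],
  [[0.002,0.145,0.001],0,1],
  [[0.002,0.145,0.001],0,1],
  [[0.002,0.145,0.001],0,1],
  [[0.002,0.145,0.001],0,1],
], squeeze=30)

```text
clock: 10.85
eef_pos: [463.8, -308.4, 5.9]
eef_rot: [-1.57, 0.003, -2.847]
wrist_force: [-1.5, 0.4, 6.1]
finger_gap: 63.3
```

Call:
play_rows([
  [[0,-0.02,0],0,1],
  [[0,-0.06,0],0,1],
  [[0,-0.11,0],0,1],
  [[0,-0.16,0],0,1],
  [[-0.015,-0.2,-0.02],0.02,1],
  [[-0.04,-0.22,-0.05],0.04,1],
  [[-0.07,-0.22,-0.085],0.06,1],
  [[-0.1,-0.22,-0.12],0.08,1],
  [[-0.13,-0.22,-0.16],0.1,1],
  [[-0.16,-0.22,-0.195],0.12,1],
  [[-0.185,-0.22,-0.23],0.14,1],
  [[-0.21,-0.22,-0.26],0.163,1],
  [[-0.23,-0.21,-0.285],0.163,1],
  [[-0.24,-0.2,-0.297],0.163,1],
  [[-0.24,-0.19,-0.297],0.163,1],
  [[-0.24,-0.18,-0.297],0.163,1],
  [[-0.24,-0.176,-0.297],0.163,1],
  [[-0.24,-0.176,-0.297],0.163,1],
])

```text
clock: 12.65
eef_pos: [606.3, 44.3, 181.9]
eef_rot: [-1.571, 0.002, -3.012]
wrist_force: [-0.3, -0.1, -1.4]
finger_gap: 63.3
```

Run:
```python
from h import *
s,P,R=pose(); M=R.as_matrix(); print(s["clock"],P.round(1),s["joints"].round(2),"z yaw",np.degrees(np.arctan2(M[1,2],M[0,2])),s["finger_gap"])
p,im=shot("wrist","w5"); shot("scene","s5")
i2=cv2.imread("pics/s5.png")[150:290,240:420]
a=cv2.resize(i2,None,fx=2.2,fy=2.2,interpolation=cv2.INTER_CUBIC)
b=im[:,120:520]; a=cv2.copyMakeBorder(a,0,400-a.shape[0],0,400-a.shape[1],0)
cv2.imwrite("pics/c5.png",np.hstack([b,a]))
```

```text
12.65 [606.3  44.3 181.9] [0.01 0.45 1.38 0.   1.32 1.45] z yaw -82.54878019659697 63.341803722976906
```

View pics/c5.png

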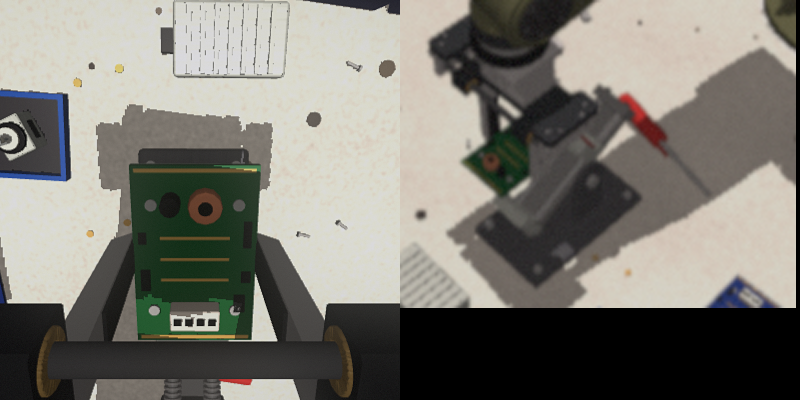

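The board is held level, plug toward the robot. Top-face corners in the wrist picture are about (250,165), (381,165), (376,338) and (259,338). A PnP on them gives the in-grip pose.

```bash
cat >> h.py <<'E'
def board(p,im,roi):  # roi x0,y0,x1,y1
    m=cv2.inRange(cv2.cvtColor(im,cv2.COLOR_BGR2HSV),(40,60,20),(95,255,255)); x=np.zeros_like(m); x0,y0,x1,y1=roi; x[y0:y1,x0:x1]=m[y0:y1,x0:x1]
    x=cv2.morphologyEx(x,cv2.MORPH_CLOSE,np.ones((11,11)))
    c=max(cv2.findContours(x,0,2)[0],key=cv2.contourArea); h=cv2.convexHull(c)
    for f in np.arange(.01,.1,.005):
        q=cv2.approxPolyDP(h,f*cv2.arcLength(h,True),True).reshape(-1,2)
        if len(q)==4: break
    return q
def pnp(p,q):  # q: 4 px, order coil-left, coil-right, plug-right, plug-left in wrist image
    obj=np.array([[-50,-32,2],[-50,32,2],[50,32,2],[50,-32,2]],float) # board frame; sign fixed below
    obj[:,1]*=-1
    ok,rv,tv=cv2.solvePnP(obj,np.array(q,float),p["K"],None)
    e=np.abs(cv2.projectPoints(obj,rv,tv,p["K"],None)[0].reshape(-1,2)-q).max()
    Rw=cv2.Rodrigues(np.array(p["rvec"]))[0]; t=np.array(p["tvec"]).ravel()
    Rb=Rw.T@cv2.Rodrigues(rv)[0]; X=Rw.T@(tv.ravel()-t)
    return X,Rb,e
E
python3 - <<'E'
from h import *
p,im=load("w5"); q=board(p,im,(240,140,390,345)); print(q.tolist())
c=q.mean(0); o=sorted(q.tolist(),key=lambda a:np.arctan2(a[1]-c[1],a[0]-c[0])); print(o)
for Q in (o,[(250,165),(381,165),(376,339),(259,339)]):
    X,Rb,e=pnp(p,Q); print(X.round(1),"err",e,"elev of x",np.degrees(np.arcsin(Rb[2,0])),"yaw",np.degrees(np.arctan2(Rb[1,0],Rb[0,0])),Rb[:,2].round(3))
E
```

```text
[[380, 165], [370, 339], [258, 339], [249, 165]]
[[249, 165], [380, 165], [370, 339], [258, 339]]
[605.7  44.4 192.6] err 0.49583237007112757 elev of x 0.565044568462685 yaw -172.7213942511323 [-0.01   0.001 -1.   ]
[606.3  43.5 193.7] err 1.8596554436956012 elev of x 0.45122953758784257 yaw -171.94899799148928 [-0.005 -0.021 -1.   ]
```

Board is level within 0.5°, yaw matches the vice, and lateral offset is about 1 mm. Approach and bring the plug edge to the mouth of the upper groove.

Call:
play_rows([
  [[0.002,0.02,-0.001],0,1],
  [[0.004,0.04,-0.001],0,1],
  [[0.008,0.05,-0.001],0,1],
  [[0.0125,0.058,-0.001],0,1],
  [[0.0125,0.058,-0.001],0,1],
  [[0.017,0.0555,-0.001],0,1],
  [[0.021,0.053,-0.001],0,1],
  [[0.024,0.0515,-0.001],0,1],
  [[0.024,0.0515,-0.001],0,1],
  [[0.024,0.0515,-0.001],0,1],
], squeeze=35)

```text
clock: 13.75
eef_pos: [583.0, 42.5, 131.7]
eef_rot: [-1.57, 0.005, -3.011]
wrist_force: [0.1, -0.1, -0.8]
finger_gap: 63.2
```

```bash
cat >> h.py <<'E'
from scipy.optimize import brentq
O=np.array([568,40.4,118.]); U=np.array([-.9917,-.1288,0]); V=np.array([-.1288,.9917,0]); Z=np.array([0,0,1.])
def head(X):
    d=np.array(X)-O; h=d@U; k=d[2]; c=.8660254; return np.array([h*c+k*.5,d@V,-h*.5+k*c])
def pitch(p,P,px,off=8.1):  # elevation (deg) of board x from px row of the coil-end top edge's middle
    C=P+Z*off
    def f(a):
        b=np.cos(a)*U+np.sin(a)*Z; n=-np.sin(a)*U+np.cos(a)*Z
        return proj(p,C-50*b+2*n)[0][1]-px
    return np.degrees(brentq(f,-.6,.9))
E
cat > look.py <<'E'
from h import *
import sys
s,P,R=pose(); p,im=shot("wrist",sys.argv[1])
print(s["clock"],P.round(1),"F",s["wrist_force"].round(1),"M",s["moment"].round(2),"gap",s["finger_gap"].round(1))
q=board(p,im,(220,60,410,345)); q=q[np.argsort(q[:,1])]; row=q[:2,1].mean()
a=pitch(p,P,row); print("quad",q.tolist(),"row",row,"board elev",round(a,1),"theta",round(30-a,1))
C=P+Z*8.1; b=np.cos(np.radians(a))*U+np.sin(np.radians(a))*Z
print("C head",head(C).round(1),"E",head(C+50*b).round(1),"low",head(C-50*b).round(1))
E
python3 look.py w6
```

```text
Traceback (most recent call last):
  File "look.py", line 4, in <module>
    print(s["clock"],P.round(1),"F",s["wrist_force"].round(1),"M",s["moment"].round(2),"gap",s["finger_gap"].round(1))
                                                                                             ^^^^^^^^^^^^^^^^^^^^^
AttributeError: 'float' object has no attribute 'round'
```

```bash
sed -i 's/s\["finger_gap"\].round(1)/round(s["finger_gap"],1)/' look.py; python3 look.py w7
```

```text
13.8 [583.1  42.6 131.5] F [ 0.7  0.6 -1.7] M [-0.    0.04  0.02] gap 63.0Traceback (most recent call last):
  File "look.py", line 6, in <module>
    a=pitch(p,P,row); print("quad",q.tolist(),"row",row,"board elev",round(a,1),"theta",round(30-a,1))
  File "h.py", line 40, in pitch
    return np.degrees(brentq(f,-.6,.9))
                      ~~~~~~^^^^^^^^^^
    r = _zeros._brentq(f, a, b, xtol, rtol, maxiter, args, full_output, disp)
ValueError: f(a) and f(b) must have different signs
```

Run:
```python
from h import *
for f,P in(("w5",[606.3,44.3,181.9]),("w7",[583.1,42.6,131.5])):
    p,im=load(f); q=board(p,im,(220,60,410,345)); print(f,q.tolist())
    for d in (-25,-10,0,10,20,30,45):
        a=np.radians(d); b=np.cos(a)*U+np.sin(a)*Z; n=-np.sin(a)*U+np.cos(a)*Z
        print(d,proj(p,np.array(P)+8.1*Z-50*b+2*n)[0].round(1),end=" ")
    print()
```

```text
w5 [[380, 165], [370, 339], [258, 339], [249, 165]]
-25 [314.9 187.1] -10 [314.8 170.9] 0 [314.7 164.8] 10 [314.7 162.1] 20 [314.6 162.5] 30 [314.6 165.7] 45 [314.5 174.5] 
w7 [[380, 165], [370, 339], [258, 339], [249, 165]]
-25 [314.8 187. ] -10 [314.7 170.8] 0 [314.7 164.7] 10 [314.6 162. ] 20 [314.6 162.5] 30 [314.5 165.7] 45 [314.5 174.5]
```

Run:
```python
t=open('h.py').read()
i=t.index("def pitch"); t=t[:i]+'''def pitch(p,P,w,off=8.1):  # elevation (deg) of board x from the pixel width of the coil-end top edge
    C=P+Z*off
    def f(a):
        b=np.cos(a)*U+np.sin(a)*Z; n=-np.sin(a)*U+np.cos(a)*Z; e=C-50*b+2*n
        q=proj(p,[e-32*V,e+32*V]); return np.linalg.norm(q[0]-q[1])-w
    return np.degrees(brentq(f,-.5,.9))
'''
open('h.py','w').write(t)
t=open('look.py').read().replace("row=q[:2,1].mean()","row=np.linalg.norm(q[0]-q[1])+1").replace('"row"','"width"')
open('look.py','w').write(t)
from h import *
p,im=load("w7"); print(pitch(p,np.array([583.1,42.6,131.5]),132))
```

```text
0.3895363590014651
```

Call:
play_rows([
  [[0.001,0.0013,0],0,1],
  [[0.003,0,0],0,1],
  [[0.006,-0.0017,0],0,1],
  [[0.006,-0.0017,0],0,1],
  [[0.006,-0.0017,0],0,1],
])

```text
clock: 14.35
eef_pos: [577.9, 41.9, 133.5]
eef_rot: [-1.57, 0.007, -3.011]
wrist_force: [7.0, 0.8, -2.0]
finger_gap: 63.2
```

```bash
python3 look.py w8
```

```text
14.35 [577.9  41.9 133.5] F [ 7.   0.8 -2. ] M [ 0.14 -1.24 -0.01] gap 63.2
quad [[379, 165], [249, 165], [370, 336], [258, 337]] width 131.0 board elev 1.8 theta 28.2
C head [ 3.1  0.2 25.4] E [47.2  0.2  1.8] low [-40.9   0.2  49.1]
```

Contact made (7 N along the slope). Continue pushing the jaw up the slope.

Call:
play_rows([
  [[0.003,-0.001,0],0,1],
  [[0.006,-0.0025,0],0,1],
  [[0.009,-0.004,0],0,1],
  [[0.012,-0.0052,0],0,1],
  [[0.012,-0.0052,0],0,1],
  [[0.012,-0.0052,0],0,1],
])

```text
clock: 15.0
eef_pos: [567.6, 40.5, 139.5]
eef_rot: [-1.57, 0.012, -3.011]
wrist_force: [11.5, 1.7, -3.3]
finger_gap: 62.9
```

```bash
python3 look.py w9
```

```text
15.0 [567.6  40.5 139.5] F [11.5  1.7 -3.3] M [ 0.42 -2.27 -0.13] gap 62.9
quad [[380, 165], [249, 165], [370, 337], [258, 337]] width 132.0 board elev 0.0 theta 30.0
C head [15.2  0.2 25.5] E [58.5  0.2  0.5] low [-28.1   0.2  50.5]
```

Call:
play_rows([
  [[0.0015,0.001,0],0,1],
  [[0.0035,0.003,0],0,1],
  [[0.0038,0.005,0],0,1],
  [[0.0041,0.0074,0],0,1],
  [[0.0041,0.0074,0],0,1],
  [[0.0041,0.0074,0],0,1],
])

```text
clock: 15.65
eef_pos: [566.0, 40.2, 133.7]
eef_rot: [-1.57, 0.019, -3.011]
wrist_force: [13.8, 1.4, 1.2]
finger_gap: 63.3
```

```bash
python3 look.py w10
```

```text
15.65 [566.   40.2 133.7] F [13.8  1.4  1.2] M [ 0.4  -2.46 -0.02] gap 63.3
quad [[251, 160], [379, 161], [371, 340], [256, 340]] width 129.00390619039717 board elev 4.4 theta 25.6
C head [13.6  0.1 19.6] E [58.7  0.1 -2.1] low [-31.4   0.1  41.2]
```

Call:
play_rows([
  [[0.0025,-0.0,0],0,1],
  [[0.0035,0.003,0],0,1],
  [[0.004,0.0055,0],0,1],
  [[0.005,0.008,0],0,1],
  [[0.005,0.008,0],0,1],
  [[0.005,0.008,0],0,1],
])

```text
clock: 16.3
eef_pos: [563.2, 39.8, 126.9]
eef_rot: [-1.569, 0.025, -3.011]
wrist_force: [11.6, 2.3, 1.7]
finger_gap: 62.9
```

```bash
python3 look.py w11
```

```text
16.3 [563.2  39.8 126.9] F [11.6  2.3  1.7] M [ 0.41 -2.19 -0.  ] gap 62.9
quad [[253, 152], [377, 153], [373, 340], [254, 341]] width 125.00403219250575 board elev 10.6 theta 19.4
C head [12.7  0.  12.3] E [59.9  0.  -4.3] low [-34.4   0.   28.9]
```

```bash
cat >> h.py <<'E'
from scipy.optimize import least_squares
def gold(im):  # rows of the short gold lines on the board
    hs=cv2.cvtColor(im,cv2.COLOR_BGR2HSV)
    m=cv2.inRange(hs,(12,70,60),(32,255,255)); m[:, :285]=0; m[:,345:]=0; m[:100]=0; m[325:]=0
    n,l,st,ce=cv2.connectedComponentsWithStats(cv2.dilate(m,np.ones((1,9))))
    return [(round(float(c[0]),1),round(float(c[1]),1),int(s_[2])) for c,s_ in zip(ce[1:],st[1:]) if s_[2]>30 and s_[3]<9]
E
python3 - <<'E'
from h import *
for f in("w5","w9","w10","w11"):
    p,im=load(f); print(f,gold(im),board(p,im,(220,60,410,345)).tolist())
E
```

```text
w5 [(314.5, 170.0, 68), (320.6, 221.0, 32), (314.5, 238.0, 68), (314.5, 259.0, 68), (314.6, 279.5, 68)] [[380, 165], [370, 339], [258, 339], [249, 165]]
w9 [(314.5, 170.5, 68), (314.5, 238.0, 68), (314.5, 259.0, 68), (314.5, 279.0, 68)] [[380, 165], [370, 337], [258, 337], [249, 165]]
w10 [(313.9, 165.4, 68), (314.5, 234.0, 68), (314.5, 256.0, 68), (314.5, 278.0, 68)] [[379, 161], [371, 340], [256, 340], [251, 160]]
w11 [(314.5, 157.5, 68), (314.6, 226.5, 68), (314.7, 249.5, 68), (315.4, 272.1, 68)] [[253, 152], [377, 153], [373, 340], [254, 341]]
```

```bash
cat >> h.py <<'E'
def gold4(im):
    g=[y for x,y,w in gold(im) if w>60]; return g if len(g)==4 else None
def calib():
    p,im=load("w5"); return [(cast(p,(314.5,y),192)-np.array([606.3,44.3,0]))@U for y in gold4(im)]
GX=calib()
def fit(p,im,P,wd):
    g=gold4(im)
    def f(v):
        a,s,n=v; b=np.cos(a)*U+np.sin(a)*Z; m=-np.sin(a)*U+np.cos(a)*Z; C=P+s*U+(8.1+n)*Z
        r=[proj(p,C+x*b+2*m)[0][1]-y for x,y in zip(GX,g)]
        e=C-50*b+2*m; q=proj(p,[e-32*V,e+32*V]); r.append(np.linalg.norm(q[0]-q[1])-wd); return np.array(r)
    o=least_squares(f,[0.1,0,0]); return o.x,np.abs(o.fun).max(),g
E
cat > look.py <<'E'
from h import *
import sys
def rep(p,im,P):
    q=board(p,im,(220,60,410,345)); q=q[np.argsort(q[:,1])]; w=np.linalg.norm(q[0]-q[1])+1
    (a,s,n),e,g=fit(p,im,P,w); C=P+s*U+(8.1+n)*Z; b=np.cos(a)*U+np.sin(a)*Z
    print("width",w.round(1),"theta",round(30-np.degrees(a),1),"slip",round(s,1),round(n,1),"res",e.round(2))
    print("C head",head(C).round(1),"E",head(C+50*b).round(1),"low",head(C-50*b).round(1))
if __name__=="__main__":
    s,P,R=pose(); p,im=shot("wrist",sys.argv[1])
    print(s["clock"],P.round(1),"F",s["wrist_force"].round(1),"M",s["moment"].round(2),"gap",round(s["finger_gap"],1),"rot",np.round(s["eef_rot"],3))
    rep(p,im,P)
E
python3 - <<'E'
from look import *
print(np.round(GX,1))
for f,P in(("w5",[606.3,44.3,181.9]),("w9",[567.6,40.5,139.5]),("w10",[566,40.2,133.7]),("w11",[563.2,39.8,126.9])):
    p,im=load(f); print(f); rep(p,im,np.array(P))
E
```

```text
[-47.4 -11.7   0.2  12.3]
w5
width 132.0 theta 29.8 slip 0.1 -0.2 res 0.02
C head [ 2.7 -1.1 81.4] E [46.1 -1.1 56.5] low [-40.7  -1.1 106.2]
w9
width 132.0 theta 31.2 slip 0.4 -0.9 res 0.17
C head [15.   0.2 24.5] E [57.8  0.2 -1.4] low [-27.8   0.2  50.4]
w10
width 129.0 theta 25.2 slip -1.3 -0.2 res 0.26
C head [12.5  0.1 20.1] E [57.7  0.1 -1.2] low [-32.8   0.1  41.4]
w11
width 125.0 theta 18.3 slip -4.7 -0.3 res 0.16
C head [ 8.4  0.  14.4] E [55.9  0.  -1.3] low [-39.    0.   30.1]
```

The fit shows the board slid about 4.7 mm back in the fingers while tilting. I'll raise the squeeze and push the jaw further up.

Call:
play_rows([
  [[0.001,0,0],0,1],
  [[0.002,0,0],0,1],
  [[0.004,-0.0005,0],0,1],
  [[0.006,-0.001,0],0,1],
  [[0.0065,-0.0015,0],0,1],
  [[0.0065,-0.0015,0],0,1],
], squeeze=60)

```text
clock: 16.95
eef_pos: [559.0, 39.2, 129.9]
eef_rot: [-1.569, 0.032, -3.011]
wrist_force: [14.4, 2.2, 0.8]
finger_gap: 62.5
```

```bash
python3 look.py w12
```

```text
16.95 [559.   39.2 129.9] F [14.4  2.2  0.8] M [ 0.42 -2.56 -0.04] gap 62.5 rot [-1.569  0.032 -3.011]
width 125.0 theta 18.9 slip -4.7 -0.5 res 0.18
C head [13.6  0.  14.7] E [60.9  0.  -1.5] low [-33.8   0.   30.8]
```

Call:
play_rows([
  [[0.002,0.0005,0],0,1],
  [[0.003,0.0025,0],0,1],
  [[0.004,0.005,0],0,1],
  [[0.005,0.0075,0],0,1],
  [[0.005,0.0078,0],0,1],
  [[0.005,0.0078,0],0,1],
])

```text
clock: 17.6
eef_pos: [557.0, 39.0, 123.8]
eef_rot: [-1.569, 0.04, -3.011]
wrist_force: [15.1, 3.6, 2.7]
finger_gap: 62.9
```

```bash
python3 look.py w13
```

```text
17.6 [557.   39.  123.8] F [15.1  3.6  2.7] M [ 0.53 -2.49  0.03] gap 62.9 rot [-1.569  0.04  -3.011]
width 122.0 theta 12.4 slip -7.2 0.3 res 0.18
C head [10.5  0.  10.4] E [59.3  0.  -0.3] low [-38.3   0.   21.1]
```

Call:
play_rows([
  [[0.002,0.0005,0],0,1],
  [[0.004,0.0015,0],0,1],
  [[0.005,0.0035,0],0,1],
  [[0.0065,0.0055,0],0,1],
  [[0.0075,0.007,0],0,1],
  [[0.0075,0.007,0],0,1],
  [[0.0075,0.007,0],0,1],
])

```text
clock: 18.35
eef_pos: [552.5, 38.4, 118.5]
eef_rot: [-1.568, 0.048, -3.011]
wrist_force: [15.7, 4.9, 3.6]
finger_gap: 63.2
```

```bash
python3 look.py w14
```

```text
18.35 [552.5  38.4 118.5] F [15.7  4.9  3.6] M [ 0.6  -2.39 -0.05] gap 63.2 rot [-1.568  0.048 -3.011]
width 118.0 theta 3.2 slip -10.8 1.6 res 0.19
C head [9.3 0.  6.4] E [59.2  0.   3.6] low [-40.6   0.    9.2]
```

Call:
play_rows([
  [[0.002,0.0005,0],0,1],
  [[0.004,0.0015,0],0,1],
  [[0.005,0.003,0],0,1],
  [[0.006,0.004,0],0,1],
  [[0.006,0.004,0],0,1],
])

```text
clock: 18.9
eef_pos: [549.5, 38.1, 116.3]
eef_rot: [-1.568, 0.056, -3.011]
wrist_force: [15.4, 4.4, 3.3]
finger_gap: 62.7
```

```bash
python3 look.py w15
python3 - <<'E'
from h import *
p,im=load("w15"); shot("scene","s15"); i2=cv2.imread("pics/s15.png")[150:290,250:410]
a=cv2.resize(i2,(457,400),interpolation=cv2.INTER_CUBIC); b=im[60:380,180:454]; b=cv2.resize(b,(343,400)); cv2.imwrite("pics/c15.png",np.hstack([b,a]))
E
```

```text
18.9 [549.5  38.1 116.3] F [15.4  4.4  3.3] M [ 0.72 -2.47  0.05] gap 62.7 rot [-1.568  0.056 -3.011]
width 116.0 theta 1.5 slip -11.9 0.0 res 0.22
C head [9.  0.1 2.1] E [59.   0.1  0.8] low [-40.9   0.1   3.5]
```

View pics/c15.png

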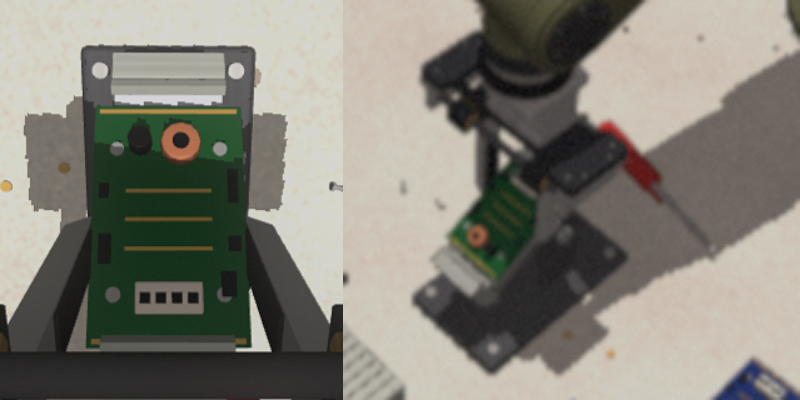

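The wrist view shows the plug end inside the upper jaw and the coil end just inboard of the lower jaw's lip, centred. Lower slightly, then slide down the slope into the lower groove.

Call:
play_rows([
  [[0.0025,0.001,0],0,1],
  [[0.0035,0.0028,0],0,1],
  [[0.0035,0.0028,0],0,1],
  [[0.001,0.0042,0],0,1],
  [[-0.001,0.0052,0],0,1],
  [[-0.0025,0.006,0],0,1],
  [[-0.004,0.0065,0],0,1],
  [[-0.0045,0.007,0],0,1],
  [[-0.0045,0.007,0],0,1],
])

```text
clock: 19.9
eef_pos: [556.6, 39.0, 111.3]
eef_rot: [-1.568, 0.062, -3.011]
wrist_force: [11.9, 2.7, 4.1]
finger_gap: 62.5
```

```bash
python3 look.py w16
```

```text
19.9 [556.6  39.  111.3] F [11.9  2.7  4.1] M [ 0.45 -1.87 -0.05] gap 62.5 rot [-1.568  0.062 -3.011]Traceback (most recent call last):
  File "look.py", line 11, in <module>
    rep(p,im,P)
    ~~~^^^^^^^^
  File "look.py", line 5, in rep
    (a,s,n),e,g=fit(p,im,P,w); C=P+s*U+(8.1+n)*Z; b=np.cos(a)*U+np.sin(a)*Z
                ~~~^^^^^^^^^^
  File "h.py", line 58, in fit
    o=least_squares(f,[0.1,0,0]); return o.x,np.abs(o.fun).max(),g
    return func(*args, **kwargs)
    vector_fun = VectorFunction(
        fun_wrapped,
    ...<6 lines>...
        workers=workers
    )
    self._update_fun()
    ~~~~~~~~~~~~~~~~^^
    self.f = self.fun_wrapped(xp_copy(self.x))
             ~~~~~~~~~~~~~~~~^^^^^^^^^^^^^^^^^
    return np.atleast_1d(self.fun(x))
                         ~~~~~~~~^^^
    return self.f(x, *self.args, **self.kwargs)
           ~~~~~~^^^^^^^^^^^^^^^^^^^^^^^^^^^^^^
  File "h.py", line 56, in f
    r=[proj(p,C+x*b+2*m)[0][1]-y for x,y in zip(GX,g)]
                                            ~~~^^^^^^
TypeError: 'NoneType' object is not iterable
```

Run:
```python
from h import *
p,im=load("w16"); print(gold(im),board(p,im,(220,60,410,345)).tolist()); p,im=load("w15"); print(gold(im))
p16,im=load("w16")
# predicted rows of inner gold lines if seated exactly, and 6 mm short of it
for dx in(0,3,6,9):
  for dz in (0,3):
    c,s=.866,.5; b=c*U+s*Z; n=-s*U+c*Z; C=O+dx*b+dz*n
    print(dx,dz,[proj(p16,C+x*b+2*n)[0].round(1).tolist() for x in GX],np.ptp(proj(p16,[C-44*b+2*n-32*V,C-44*b+2*n+32*V])[:,0]).round(1))
```

```text
[(314.5, 211.0, 68), (314.5, 233.5, 68), (313.5, 257.1, 68)] [[257, 144], [371, 145], [380, 336], [248, 336]]
[(315.9, 148.6, 68), (318.3, 160.9, 31), (314.5, 212.0, 68), (314.5, 235.0, 68), (313.8, 258.4, 68)]
0 0 [[314.7, 150.0], [314.8, 212.1], [314.9, 234.4], [314.9, 257.7]] 115.2
0 3 [[314.7, 147.8], [314.9, 210.7], [314.9, 233.3], [315.0, 257.0]] 116.9
3 0 [[314.7, 155.0], [314.8, 217.7], [314.9, 240.1], [315.0, 263.7]] 115.7
3 3 [[314.7, 152.8], [314.9, 216.3], [314.9, 239.1], [315.0, 263.1]] 117.5
6 0 [[314.7, 160.0], [314.9, 223.2], [314.9, 245.9], [315.0, 269.7]] 116.3
6 3 [[314.7, 157.9], [314.9, 222.0], [314.9, 245.0], [315.0, 269.2]] 118.0
9 0 [[314.7, 165.0], [314.9, 228.9], [314.9, 251.7], [315.0, 275.8]] 116.8
9 3 [[314.7, 163.0], [314.9, 227.7], [315.0, 250.9], [315.0, 275.3]] 118.5
```

The inner gold-line rows (211, 233.5, 257) match the seated prediction (212, 234, 258), and the coil-end gold strip is hidden in the lower groove. Release gently and rise.

Call:
play_rows([
  [[0,0,0],0,1],
  [[0,0,0],0,0.3],
  [[0,0,0],0,0.2],
  [[0,0,0],0,0.1],
  [[0,0,0],0,0.05],
  [[0,0,0],0,0.05],
  [[0,0,0],0,0.05],
], squeeze=10)

```text
clock: 20.65
eef_pos: [556.5, 39.0, 111.3]
eef_rot: [-1.568, 0.062, -3.011]
wrist_force: [0.5, -0.3, -1.2]
finger_gap: 89.3
```

Run:
```python
from h import *
s,P,R=pose(); print(s["clock"],P.round(1),s["wrist_force"].round(1),s["finger_gap"],R.as_matrix()[:,1].round(3))
p,im=shot("wrist","w17"); print(gold(im),board(p,im,(220,60,410,345)).tolist())
for dx in(-1,0,1):
    b=.866*U+.5*Z; n=-.5*U+.866*Z; C=O+dx*b
    print(dx,[proj(p,C+x*b+2*n)[0].round(1).tolist() for x in GX])
```

```text
20.65 [556.5  39.  111.3] [ 0.5 -0.3 -1.2] 89.3220665952403 [ 0.062  0.005 -0.998]
[(314.5, 208.0, 68), (316.0, 230.1, 68), (314.5, 253.5, 68)] [[371, 142], [380, 333], [248, 333], [258, 142]]
-1 [[314.7, 148.3], [314.8, 210.2], [314.9, 232.4], [314.9, 255.7]]
0 [[314.7, 150.0], [314.8, 212.1], [314.9, 234.3], [315.0, 257.7]]
1 [[314.7, 151.6], [314.8, 213.9], [314.9, 236.2], [315.0, 259.7]]
```

Call:
play_rows([
  [[0,-0.01,0],0,0.05],
  [[-0.002,-0.03,0],0,0.05],
  [[-0.004,-0.07,0],0,0],
  [[-0.006,-0.11,0],0,0],
  [[-0.01,-0.15,0],0,0],
  [[-0.01,-0.16,0],0,0],
  [[-0.01,-0.16,0],0,0],
  [[-0.01,-0.16,0],0,0],
])

```text
clock: 21.5
eef_pos: [556.0, 39.5, 270.4]
eef_rot: [-1.568, 0.061, -3.011]
wrist_force: [-0.1, 0.4, -0.3]
finger_gap: 94.2
```

Run:
```python
from h import *
s,P,R=pose(); print(s["clock"],P.round(1),s["wrist_force"].round(1))
p,im=shot("wrist","w18"); 
q=board(p,im,(220,60,410,345)); print(q.tolist())
b=.866*U+.5*Z; n=-.5*U+.866*Z
print("pred seated: coil visible line",proj(p,[O-44*b+2*n-32*V,O-44*b+2*n+32*V]).round(1).tolist(),"plug line",proj(p,[O+44*b+2*n-32*V,O+44*b+2*n+32*V]).round(1).tolist())
shot("scene","s18"); i2=cv2.imread("pics/s18.png")[140:360,260:440]
c=np.round(proj(p,O)[0]).astype(int); print(c)
w=im[max(0,c[1]-110):c[1]+130,c[0]-110:c[0]+110]; w=cv2.resize(w,(int(600*w.shape[1]/w.shape[0])*2//3,400)); a=cv2.resize(i2,(int(400*180/220),400),interpolation=cv2.INTER_CUBIC)
cv2.imwrite("pics/c18.png",np.hstack([w,a]))
```

```text
21.5 [556.   39.5 270.4] [-0.1  0.4 -0.3]
[[347, 129], [349, 227], [281, 228], [283, 129]]
pred seated: coil visible line [[346.7, 136.0], [282.0, 135.9]] plug line [[349.3, 223.0], [279.6, 223.1]]
[314 179]
```

View pics/c18.png

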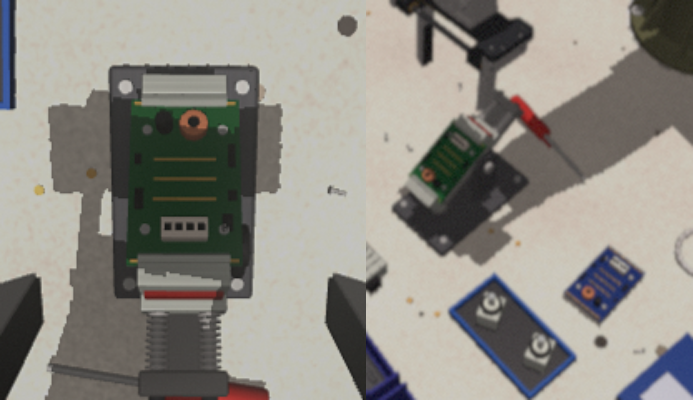

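```bash
python3 -c "
from cell import manip
s=manip.read_state(); print(s['clock'],s['wrist_force'].round(1),abs(s['qd']).max().round(4)); print(manip.sign_off())"
```

```text
21.6 [0.4 0.2 0.5] 0.0047
the job is handed in; nothing more can be done
None
```

I moved the xenon bulb, held by its metal base, into the free half of the blue tray. I then clamped the green board in the spring vice, plug uppermost and components up, and handed the job in at 21.6 s.

**Board:** in the last wrist picture its ends are within about 1.5 px (1–2 mm) of where a seated board should be. Both end edges look gripped in the grooves, and the board sits centred across the jaws.

**Bulbs:** both stand upright in the tray in the last scene picture. The gripper was clear of everything, with the wrist force near zero.

**What went less than cleanly:**
- The board slid about 12 mm along the finger pads while the jaw was being pushed. I raised the grip from 35 to 60 N and pushed further to make up for it.
- Under the spring load the tool ended about 3.5° off vertical.
- One fit of the board's pose failed because its end strip was already hidden in the groove. I used the remaining lines on the board for that check instead.

I did not measure the jaw travel directly; I judged seating from the pictures only.

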